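# Pack labelled bottles in reverse order

## Task

Move the four amber bottles from the labeller's grey outfeed rack into the blue packing tray, one upright in each compartment, in reverse order: the bottle that stood nearest the rack's yellow stop goes farthest from the tray's yellow stop, and so on, so that the one that stood farthest from the rack's yellow stop ends next to the tray's. They are glass: set each one down, never drop it.

Things in the scene. Friction and masses are not known exactly. Their poses are not given: they have to be found in the camera images.
- outfeed_rack: Outfeed rack, fixed: grey plate 236 x 62 x 8 mm with a yellow stop block (36 mm high, 16 mm more length) at one end; it may point any way, left or right of the tray. Origin: centre of the plate's underside, on the bench; x along the row towards the yellow stop, z up. Four places, centres at x = -87, -29, 29, 87 mm, y = 0.
- packing_tray: Packing tray, fixed: open blue box 236 x 62 x 28 mm, walls and floor 4 mm, three cross walls as high make a row of four empty 54 x 54 mm compartments; yellow stop block (36 mm high, 16 mm more length) at one end; may point any way. Origin: centre of underside, on the bench; x along the row towards the yellow stop, z up. Compartment centres x = -87, -29, 29, 87 mm, y = 0.
- bottle_red: Loose amber glass bottle with a white paper label and a red screw cap, 60 to 130 g, 36 mm in diameter and 84 mm high; body straight up to 47 mm, cap 24 mm in diameter from 60 to 84 mm. Origin: centre of its underside, z up to the cap. It starts upright in the red cup of the outfeed rack and can be lifted out straight up by its cap.
- bottle_green: Loose amber glass bottle with a white paper label and a green screw cap, 60 to 130 g, 36 mm in diameter and 84 mm high; body straight up to 47 mm, cap 24 mm in diameter from 60 to 84 mm. Origin: centre of its underside, z up to the cap. It starts upright in the green cup of the outfeed rack and can be lifted out straight up by its cap.
- bottle_white: Loose amber glass bottle with a white paper label and a white screw cap, 60 to 130 g, 36 mm in diameter and 84 mm high; body straight up to 47 mm, cap 24 mm in diameter from 60 to 84 mm. Origin: centre of its underside, z up to the cap. It starts upright in the white cup of the outfeed rack and can be lifted out straight up by its cap.
- bottle_black: Loose amber glass bottle with a white paper label and a black screw cap, 60 to 130 g, 36 mm in diameter and 84 mm high; body straight up to 47 mm, cap 24 mm in diameter from 60 to 84 mm. Origin: centre of its underside, z up to the cap. It starts upright in the black cup of the outfeed rack and can be lifted out straight up by its cap.
- cup_red: Red round holder cup, fixed on one of the outfeed rack's four places; it keeps showing where the red-capped bottle came from. 50 mm outside, 44 mm inside diameter, 14 mm high, floor 4 mm thick. Origin: centre of its underside (8 mm above the bench).
- cup_green: Green round holder cup, fixed on one of the outfeed rack's four places; it keeps showing where the green-capped bottle came from. 50 mm outside, 44 mm inside diameter, 14 mm high, floor 4 mm thick. Origin: centre of its underside (8 mm above the bench).
- cup_white: White round holder cup, fixed on one of the outfeed rack's four places; it keeps showing where the white-capped bottle came from. 50 mm outside, 44 mm inside diameter, 14 mm high, floor 4 mm thick. Origin: centre of its underside (8 mm above the bench).
- cup_black: Black round holder cup, fixed on one of the outfeed rack's four places; it keeps showing where the black-capped bottle came from. 50 mm outside, 44 mm inside diameter, 14 mm high, floor 4 mm thick. Origin: centre of its underside (8 mm above the bench).
Things that resemble listed ones, but are neither listed nor needed, are in the scene too. Leave any purple look-alike of the bottle_red alone. Leave any turquoise look-alike of the bottle_green alone.

How it is judged (in metres and radians):
At the end, for the whole second after the job is handed in: Each bottle upright (0.1 rad) on the floor (4 mm) of its own tray compartment, within 14 mm of its centre along and across the tray, in the reverse of the order of the like-coloured cups, both counted from the yellow stop; all released and at rest (((x of cup_red in the frame of outfeed_rack between -0.107 and -0.067 m and x of bottle_red in the frame of packing_tray between 0.073 and 0.101 m) or (x of cup_red in the frame of outfeed_rack between -0.049 and -0.009 m and x of bottle_red in the frame of packing_tray between 0.015 and 0.043 m) or (x of cup_red in the frame of outfeed_rack between 0.009 and 0.049 m and x of bottle_red in the frame of packing_tray between -0.043 and -0.015 m) or (x of cup_red in the frame of outfeed_rack between 0.067 and 0.107 m and x of bottle_red in the frame of packing_tray between -0.101 and -0.073 m)) and y of bottle_red in the frame of packing_tray between -0.014 and 0.014 m and z of bottle_red in the frame of packing_tray between 0 and 0.008 m and angle between each of bottle_red, bottle_green, bottle_white, bottle_black's own z axis and vertical below 0.1 rad and linear speed of each of bottle_red, bottle_green, bottle_white, bottle_black below 0.02 m/s and angular speed of each of bottle_red, bottle_green, bottle_white, bottle_black below 0.2 rad/s and contact force between the fingers and bottle_red below 0.05 N and ((x of cup_green in the frame of outfeed_rack between -0.107 and -0.067 m and x of bottle_green in the frame of packing_tray between 0.073 and 0.101 m) or (x of cup_green in the frame of outfeed_rack between -0.049 and -0.009 m and x of bottle_green in the frame of packing_tray between 0.015 and 0.043 m) or (x of cup_green in the frame of outfeed_rack between 0.009 and 0.049 m and x of bottle_green in the frame of packing_tray between -0.043 and -0.015 m) or (x of cup_green in the frame of outfeed_rack between 0.067 and 0.107 m and x of bottle_green in the frame of packing_tray between -0.101 and -0.073 m)) and y of bottle_green in the frame of packing_tray between -0.014 and 0.014 m and z of bottle_green in the frame of packing_tray between 0 and 0.008 m and contact force between the fingers and bottle_green below 0.05 N and ((x of cup_white in the frame of outfeed_rack between -0.107 and -0.067 m and x of bottle_white in the frame of packing_tray between 0.073 and 0.101 m) or (x of cup_white in the frame of outfeed_rack between -0.049 and -0.009 m and x of bottle_white in the frame of packing_tray between 0.015 and 0.043 m) or (x of cup_white in the frame of outfeed_rack between 0.009 and 0.049 m and x of bottle_white in the frame of packing_tray between -0.043 and -0.015 m) or (x of cup_white in the frame of outfeed_rack between 0.067 and 0.107 m and x of bottle_white in the frame of packing_tray between -0.101 and -0.073 m)) and y of bottle_white in the frame of packing_tray between -0.014 and 0.014 m and z of bottle_white in the frame of packing_tray between 0 and 0.008 m and contact force between the fingers and bottle_white below 0.05 N and ((x of cup_black in the frame of outfeed_rack between -0.107 and -0.067 m and x of bottle_black in the frame of packing_tray between 0.073 and 0.101 m) or (x of cup_black in the frame of outfeed_rack between -0.049 and -0.009 m and x of bottle_black in the frame of packing_tray between 0.015 and 0.043 m) or (x of cup_black in the frame of outfeed_rack between 0.009 and 0.049 m and x of bottle_black in the frame of packing_tray between -0.043 and -0.015 m) or (x of cup_black in the frame of outfeed_rack between 0.067 and 0.107 m and x of bottle_black in the frame of packing_tray between -0.101 and -0.073 m)) and y of bottle_black in the frame of packing_tray between -0.014 and 0.014 m and z of bottle_black in the frame of packing_tray between 0 and 0.008 m and contact force between the fingers and bottle_black below 0.05 N); the robot touches nothing.
It fails at once if A bottle is dropped, thrown or knocked: it moves faster than 0.6 m/s with no finger touching it (a free fall of about 20 mm) ((linear speed of bottle_red above 0.6 m/s and contact force between the fingers and bottle_red below 0.02 N) or (linear speed of bottle_green above 0.6 m/s and contact force between the fingers and bottle_green below 0.02 N) or (linear speed of bottle_white above 0.6 m/s and contact force between the fingers and bottle_white below 0.02 N) or (linear speed of bottle_black above 0.6 m/s and contact force between the fingers and bottle_black below 0.02 N)).
It also fails if it takes over 109 s, if anything falls off the work surface, if the arm or the gripper's body presses on something with over 40 N, if the wrist force passes 120 N, or if a joint passes its speed limit or range.

## Robot

A 6-joint arm with a two-finger parallel gripper is mounted at the origin on the work surface. World frame = base frame: x ahead of the robot, y to its left, z up, the work surface at z = 0. Lengths are in mm, angles in degrees, forces in N, time in s.
With the tool pointing down it reaches from about 350 to 850 mm from the base axis. Payload 8.1 kg.
Tool frame: the origin (TCP) lies at the very end of the fingers, on their centre line; the grasp point (between the pads) lies 19 mm behind it (r.grip_point_offset is the distance from the TCP to the grasp point, in mm); z points along the fingers, y is the line along which they close (so a half turn about z gives the same grasp; the last joint's range is limited). The gripper opens to 85 mm and grips with 20 to 120 N. Pads are 22 mm wide; open, the fingers measure 114 mm over their backs; the gripper's body (76 mm by 85 mm) begins 54 mm behind the grasp point. The pads swing forward as they close: fully open they stand 13 mm farther back than shut.
Start: joints at [-73.82, 7.471, 85.268, -0, 87.261, -4.893], TCP at [215.758, -559.869, 231.292] pointing down, gripper open.
Joint ranges: [-169.43, 169.43], [-51.17, 129.36], [1.28, 143.12], [-76.62, 256.62], [0, 156.53], [-152.29, 152.29]. Speed limits (degrees/s): [136.94, 136.94, 159.86, 180, 180, 180].

## Interface

Orientations are given as [roll, pitch, yaw] about the fixed x, y, z axes, in that order (R = Rz(yaw) Ry(pitch) Rx(roll)).
In Python, from bench import status, eyes, r gives the robot as it stands.
- The arm moves only by the shell command python3 -m handwheel 'ROWS' [FORCE]. ROWS is a JSON object whose one key "series" holds a list that holds one entry, the list of rows, each a list of 7 numbers: the shift along the tool's x, y, z in cm, then the turn, a rotation vector about the tool's x, y, z in rad, then the opening, from 0 (shut) to 1 (fully open). In form: {"series": [[[tx, ty, tz, rx, ry, rz, claw], ...]]}. A call has 1 to 12 rows; each row is the pose to reach, as a shift and turn from the pose commanded when the call began, along the tool's axes at that moment; what a row does not reach only later rows make up. A row lasts 1/8 s, in which the tool goes at most 62.5 mm and 10.7 degrees, less where a joint would pass 70% of its speed; a pose out of reach is approached as far as the arm can. A call with a gripper value outside its range is refused whole. The fingers move at their own pace and stop on an object; FORCE is the grip in N (left out, the last holds). Time passes only in rows, so rows that repeat a pose let the fingers close. It gives the time, the measured TCP pose, the force, the opening and the grip force at its end, in the units of the state.
- status.sense(): the state, without advancing time (a new reading comes with each control period).
- eyes.snapshot(name): name is "scene" or "top" or "wrist"; returns a dict with "img" (400x640x3 uint8, red, green, blue), "mtx" (3x3 intrinsics, pixels), "k1" (the pictures are not rectified: a ray, as slopes to the right and down, at radius r is drawn at 1 + k1 r^2 times it, then the intrinsics apply), "R" (3x3) and "t" (3): a world point X has camera coordinates R X + t. Camera axes: x right, y down, z forward; pixel columns grow to the right and rows downward; lengths in mm; the calibration is good to about 2 mm. A picture is of the moment at which its call begins. There is no depth.
- r.hand_in(): hands the job in; it is judged then, once.
The state is a dict: "time": time; "joint_pos": joint angles; "qd": joint speeds; "joint_efforts": joint torques, N m; "tool_pos": TCP position; "tcp_rot": TCP orientation; "ft_force": force on the tool from outside, world axes, zero at the start; "wrist_torque": the same for the moment, N m; "finger_gap": finger opening in mm; "grip_force": force on a finger pad.
Only numpy, scipy, OpenCV 4.12 (cv2) and the standard library are available. Lean on these libraries where they do the work, as an engineer would, in place of code of your own. Each camera call takes 0.05 s, during which the arm holds its last target. There are 200 camera calls.

## Working session

There is one attempt and no reset: what is moved stays moved. The work goes in short steps, Python scripts to look and compute and a shell command to move; the robot and the scene stay as the last step left them, time stands still between calls to the robot, and variables do not carry over. Pictures are saved under pics/ and viewed, at most 14 in all, crops included, and the job is handed in when it is done.

```bash
mkdir -p pics
python3 - <<'E'
from bench import status, eyes, r
import cv2, numpy as np
print(status.sense())
for n in ("top","scene"):
    s=eyes.snapshot(n); cv2.imwrite(f"pics/{n}0.png",s["img"][:,:,::-1]); print(n,s["mtx"].tolist(),s["k1"],s["R"].tolist(),s["t"].tolist())
E
```

```text
{'time': 0.0, 'joint_pos': array([-7.38187044e+01,  7.51460814e+00,  8.53308414e+01, -2.05298215e-03,
        8.72625822e+01, -4.89200073e+00]), 'qd': array([ 0.05677459,  0.13943555,  0.03537944, -0.05036774, -0.01134803,
        0.03058997]), 'joint_efforts': array([-1.04283235e-04, -5.69402969e+01, -5.00548446e+01, -1.68177021e-04,
        1.51888799e-02,  4.97166434e-05]), 'tool_pos': array([ 215.59724592, -559.31784562,  230.23468875]), 'tcp_rot': array([-1.79892187e+02, -7.16972324e-03,  2.10733896e+01]), 'ft_force': array([-0.0475298 ,  0.49209547, -0.15056215]), 'wrist_torque': array([-0.02786871,  0.00911433,  0.03416736]), 'grip_force': 0.0, 'finger_gap': 85.38412690665344}
top [[397.33647062262014, 0.0, 314.19775360896824], [0.0, 397.33647062262014, 201.90745525601602], [0.0, 0.0, 1.0]] -0.07265721189041992 [[0.019836716319907265, -0.9991853808746383, 0.035143695480802886], [-0.980732015480878, -0.026279109038211856, -0.19358233968772245], [0.19434818881702634, -0.03062650934340474, -0.9804543836553437]] [-72.44878715926244, 536.8396959856126, 756.7675292887144]
scene [[406.3202584443243, 0.0, 318.684808040973], [0.0, 406.3202584443243, 203.14052228300847], [0.0, 0.0, 1.0]] -0.04008550434469294 [[0.8407489799186173, 0.5411235009657646, -0.018069572998799424], [0.40048081339838393, -0.6439973982898844, -0.6518300921985951], [-0.36435733952477684, 0.5407889678039063, -0.7581497354982142]] [-449.30039686160836, -223.12675844964383, 1143.196979726167]
```

View pics/top0.png

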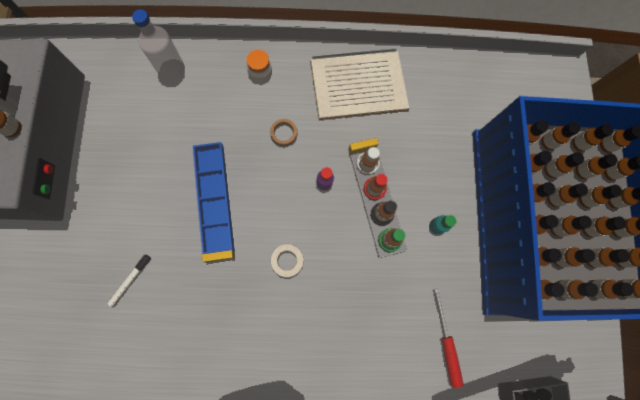

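View pics/scene0.png

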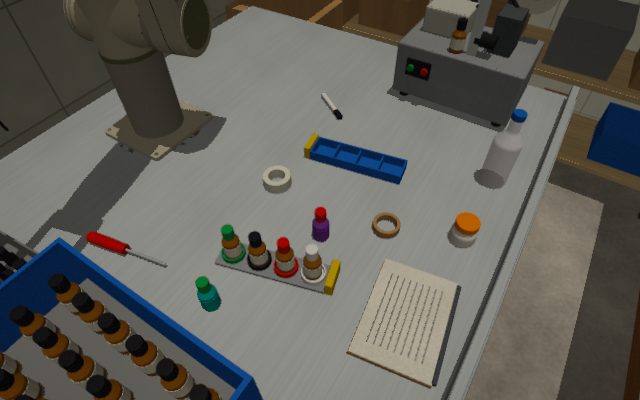

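The rack's yellow stop is at top px (364,145), with the order from it white, red, black, green. The tray's stop is at (217,256). The look-alikes are purple at (327,178) and turquoise at (444,224). Zooming in for masks.

```bash
python3 - <<'E'
import cv2, numpy as np
t=cv2.imread("pics/top0.png"); s=cv2.imread("pics/scene0.png")
a=cv2.resize(t[135:265,340:420],None,fx=4,fy=4,interpolation=cv2.INTER_CUBIC)
b=cv2.resize(t[135:265,185:245],None,fx=4,fy=4,interpolation=cv2.INTER_CUBIC)
cv2.imwrite("pics/c1.png",np.hstack([a,b]))
a=cv2.resize(s[220:300,210:350],None,fx=4,fy=4,interpolation=cv2.INTER_CUBIC)
b=cv2.resize(s[130:185,290:430],None,fx=4,fy=4,interpolation=cv2.INTER_CUBIC)
cv2.imwrite("pics/c2.png",np.vstack([a,b]))
E
cat > h.py <<'E'
import cv2, numpy as np
from bench import status, eyes, r
def ray(s,px):
    px=np.atleast_2d(np.float64(px)); K=s["mtx"]
    u=cv2.undistortPoints(px.reshape(-1,1,2),np.array(K),np.array([s["k1"],0,0,0.])).reshape(-1,2)
    R=np.array(s["R"]); d=np.c_[u,np.ones(len(u))]@R
    return -R.T@np.array(s["t"]), d
def onz(s,px,z):
    C,d=ray(s,px); return C+d*((z-C[2])/d[:,2])[:,None]
def tri(s1,p1,s2,p2):
    A=[];b=[]
    for s,p in((s1,p1),(s2,p2)):
        C,d=ray(s,p); d=d[0]/np.linalg.norm(d[0]); P=np.eye(3)-np.outer(d,d); A.append(P); b.append(P@C)
    return np.linalg.lstsq(np.vstack(A),np.hstack(b),rcond=None)[0]
E
```

```text
(no output)
```

View pics/c1.png

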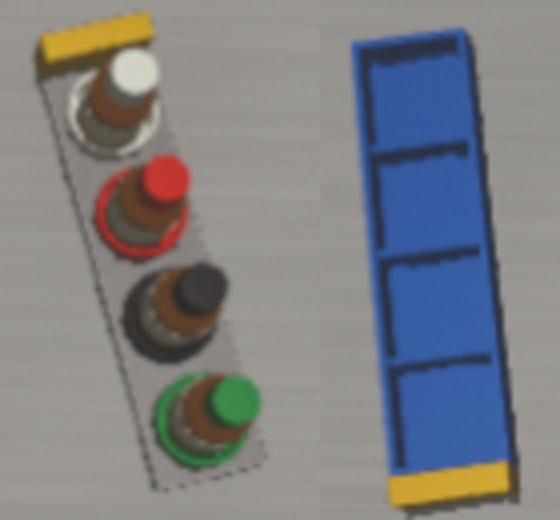

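View pics/c2.png

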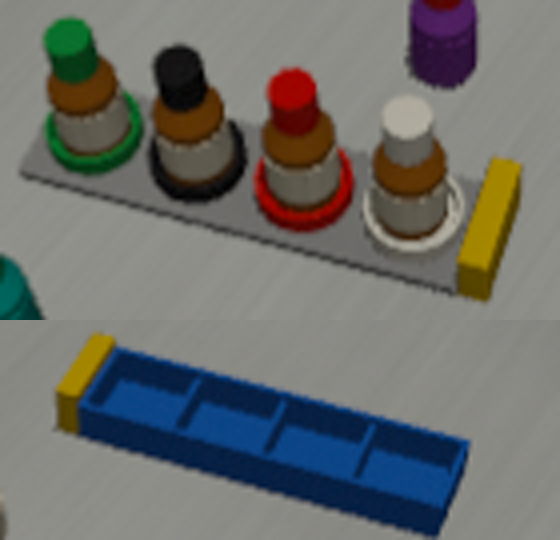

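Cap tops and tray rim are clear: top-view caps are near (373,153), (382,179), (390,207), (399,235), and the tray rim runs from (193,146)/(222,142) to the stop at y≈252. Computing positions.

Run:
```python
from h import *
T=eyes.snapshot("top"); S=eyes.snapshot("scene"); np.set_printoptions(precision=1,suppress=True)
tp=np.array([[134,72],[167,178],[200,287],[236,400]])/4+[340,135]-.375
sp=np.array([[408,118],[292,90],[180,68],[70,40]])/4+[210,220]-.375
A=onz(T,tp,96);B=onz(S,sp,96); P=[tri(T,a,S,b) for a,b in zip(tp,sp)]
print("cam",ray(T,[0,0])[0],ray(S,[0,0])[0]); print(A,B,np.array(P))
d=A[0]-A[3]; print("rack yaw",np.degrees(np.arctan2(d[1],d[0])),np.linalg.norm(d)); d=B[0]-B[3]; print(np.degrees(np.arctan2(d[1],d[0])),np.linalg.norm(d))
hsv=cv2.cvtColor(T["img"],cv2.COLOR_RGB2HSV)
m=cv2.inRange(hsv,(100,120,110),(125,255,255)); m[:, :185]=0;m[:,245:]=0;m[:135]=0
m=cv2.morphologyEx(m,cv2.MORPH_CLOSE,np.ones((5,5)))
c=max(cv2.findContours(m,0,1)[0],key=cv2.contourArea).reshape(-1,2)
w=onz(T,c,28)[:,:2].astype(np.float32); print("blue",cv2.minAreaRect(w),cv2.boxPoints(cv2.minAreaRect(w)))
y=cv2.inRange(hsv,(18,130,120),(32,255,255)); y[:,:185]=0
for x0,x1 in((185,245),(340,390)):
    z=y.copy();z[:,:x0]=0;z[:,x1:]=0
    c=max(cv2.findContours(z,0,1)[0],key=cv2.contourArea).reshape(-1,2); w=onz(T,c,36)[:,:2].astype(np.float32); print("stop",cv2.minAreaRect(w))
tr=np.array([[353,43],[467,30],[508,462],[389,478],[391,507],[511,490]])/4+[185-80,135]-.375
print(onz(T,tr[:2],28),onz(T,tr[2:],36))
sc=np.array([[467,442],[118,348]])/4+[290,130-80]-.375
print("scene far right corner, left",onz(S,sc,28))
```

```text
cam [380.9 -35.1 848.4] [ 883.6 -518.8  713.2]
[[ 633.4 -174.3   96. ]
 [ 579.3 -190.1   96. ]
 [ 525.1 -205.6   96. ]
 [ 470.3 -222.2   96. ]] [[ 636.1 -178.6   96. ]
 [ 581.8 -194.1   96. ]
 [ 529.7 -212.    96. ]
 [ 474.6 -227.1   96. ]] [[ 634.6 -175.6   91.3]
 [ 580.1 -191.4   91.6]
 [ 526.  -207.8   88.6]
 [ 470.8 -224.    89.9]]
rack yaw 16.365716673728723 170.05235354326473
16.727656020568425 168.64512084340618
blue ((550.59326171875, 155.1873016357422), (233.34429931640625, 61.15089797973633), 9.472333908081055) [[430.5 166.1]
 [440.5 105.8]
 [670.7 144.2]
 [660.6 204.5]]
stop ((425.4657897949219, 134.47091674804688), (14.688167572021484, 60.62199783325195), 9.317667961120605)
stop ((672.5315551757812, -164.72251892089844), (15.544024467468262, 60.98230743408203), 15.498946189880371)
[[661.  204.   28. ]
 [670.  142.9  28. ]] [[437.6 105.2  36. ]
 [427.9 165.1  36. ]
 [413.4 163.1  36. ]
 [423.6 102.9  36. ]]
scene far right corner, left [[661.2 199.3  28. ]
 [432.3 161.7  28. ]]
```

```bash
cat > go.py <<'E'
import sys, numpy as np
from bench import status
from scipy.spatial.transform import Rotation as Q
# usage: go.py x y z yaw ... (several targets), prints shift cm + rotvec
s=status.sense(); R=Q.from_euler("xyz",s["tcp_rot"],degrees=True)
print("t%.2f"%s["time"],np.round(s["tool_pos"],1),np.round(s["tcp_rot"],2),"gap%.1f"%s["finger_gap"],"grip%.1f"%s["grip_force"],np.round(s["ft_force"],1))
v=np.array(sys.argv[1:],float).reshape(-1,4)
for x in v:
    d=R.inv().apply(x[:3]-s["tool_pos"])/10; w=(R.inv()*Q.from_euler("xyz",[180,0,x[3]],degrees=True)).as_rotvec()
    print(x,"->",np.round(d,2),np.round(w,3))
E
python3 go.py 634.5 -176 220 16.3
```

```text
t0.20 [ 215.7 -559.5  230.6] [-1.7993e+02 -1.0000e-02  2.1070e+01] gap85.2 grip0.0 [-0.9  0.1 -0.6]
[ 634.5 -176.   220.    16.3] -> [ 52.87 -20.73   1.09] [-0.001 -0.     0.083]
```

```bash
python3 -m handwheel '{"series": [[[4,-1.6,0,0,0,0,1],[9,-3.5,0.2,0,0,0.02,1],[14,-5.5,0.4,0,0,0.04,1],[19,-7.4,0.6,0,0,0.06,1],[24,-9.4,0.8,0,0,0.083,1],[29,-11.4,1,0,0,0.083,1],[34,-13.3,1.1,0,0,0.083,1],[39,-15.3,1.1,0,0,0.083,1],[44,-17.3,1.1,0,0,0.083,1],[49,-19.2,1.1,0,0,0.083,1],[52.9,-20.7,1.1,0,0,0.083,1],[52.9,-20.7,1.1,0,0,0.083,1]]]}' 30; python3 -m handwheel '{"series": [[[0,0,0,0,0,0,1],[0,0,0,0,0,0,1]]]}'
python3 - <<'E'
from h import *
s=eyes.snapshot("wrist"); cv2.imwrite("pics/w1.png",s["img"][:,:,::-1])
C,d=ray(s,[320,200]); print(C,d)
for n,p in dict(w=(634.5,-176,96),r=(580.5,-192,96),k=(527,-208.5,96)).items():
    q,_=cv2.projectPoints(np.array([p]),cv2.Rodrigues(np.array(s["R"]))[0],np.array(s["t"]),np.array(s["mtx"]),np.array([s["k1"],0,0,0.])); print(n,q.ravel())
E
python3 go.py
```

```text
time: 1.7
tool_pos: [636.4, -173.7, 219.4]
tcp_rot: [-179.9, 0.0, 16.5]
ft_force: [-0.4, -0.0, 0.3]
finger_gap: 85.4
grip_force: 0.0
time: 1.95
tool_pos: [634.3, -177.5, 220.3]
tcp_rot: [180.0, 0.0, 16.2]
ft_force: [0.7, 0.1, -1.0]
finger_gap: 85.6
grip_force: 0.0
[ 697.83946119 -159.01337085  362.0374137 ] [[-0.2649874  -0.0724097  -0.96163238]]
w [319.84520497 189.32756359]
r [320.16759825 244.57306178]
k [321.05412694 294.04805364]
t2.00 [ 634.3 -177.6  220.4] [1.7999e+02 1.0000e-02 1.6230e+01] gap85.6 grip0.0 [ 0.3 -0.3  0.3]
```

View pics/w1.png

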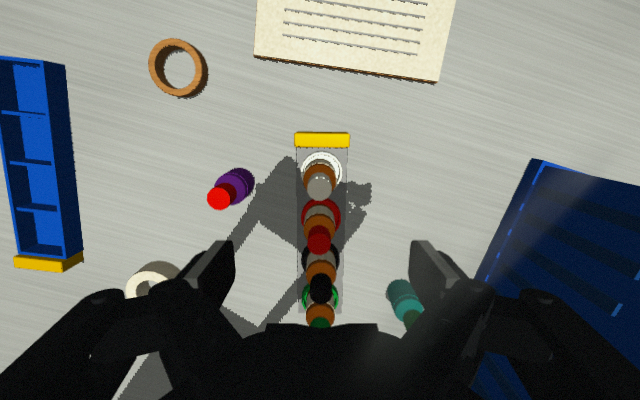

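The wrist view shows the white cap at (319,186), predicted (320,189), with the row aligned. Descending on white with the fingers part-closed.

```bash
python3 -m handwheel '{"series": [[[0,-0.1,2,0,0,0,0.65],[0,-0.1,5,0,0,0,0.65],[0,-0.1,8,0,0,0,0.65],[0,-0.1,10.5,0,0,0,0.65],[0,-0.1,12.5,0,0,0,0.65],[0,-0.1,14,0,0,0,0.65],[0,-0.1,15,0,0,0,0.65],[0,-0.1,15,0,0,0,0.65],[0,-0.1,15,0,0,0,0.65]]]}' 30; python3 -m handwheel '{"series": [[[0,0,0,0,0,0,0.4],[0,0,0,0,0,0,0.3],[0,0,0,0,0,0,0.2],[0,0,0,0,0,0,0.15],[0,0,0,0,0,0,0.1],[0,0,0,0,0,0,0.1],[0,0,0,0,0,0,0.1]]]}' 30
python3 -c "
from h import *
s=eyes.snapshot('wrist'); cv2.imwrite('pics/w2.png',s['img'][:,:,::-1])"; python3 go.py
```

```text
time: 3.12
tool_pos: [635.4, -175.8, 71.3]
tcp_rot: [179.9, -0.1, 16.3]
ft_force: [-0.5, 0.0, 1.3]
finger_gap: 55.4
grip_force: 0.0
time: 4.0
tool_pos: [635.1, -175.6, 71.0]
tcp_rot: [180.0, -0.1, 16.3]
ft_force: [-0.5, 1.5, 6.0]
finger_gap: 23.2
grip_force: 29.4
t4.05 [ 635.1 -175.6   71. ] [ 1.7997e+02 -5.0000e-02  1.6320e+01] gap23.4 grip29.4 [-0.9  1.5  5.5]
```

View pics/w2.png

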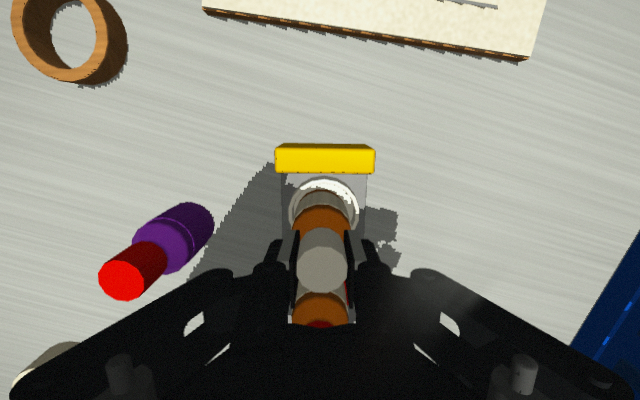

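White is gripped (gap 23 mm). Lifting straight up.

```bash
python3 -m handwheel '{"series": [[[0,0,-0.5,0,0,0,0.1],[0,0,-1.5,0,0,0,0.1],[0,0,-3,0,0,0,0.1],[0,0,-5,0,0,0,0.1],[0,0,-7.5,0,0,0,0.1],[0,0,-10,0,0,0,0.1],[0,0,-12,0,0,0,0.1],[0,0,-13,0,0,0,0.1],[0,0,-13,0,0,0,0.1]]]}'; python3 go.py 635.3 167.2 200 9.4
```

```text
time: 5.18
tool_pos: [635.1, -175.7, 201.2]
tcp_rot: [180.0, -0.1, 16.3]
ft_force: [-0.3, 0.6, -0.1]
finger_gap: 22.8
grip_force: 29.5
t5.17 [ 635.1 -175.7  201.2] [ 1.7995e+02 -7.0000e-02  1.6320e+01] gap22.8 grip29.5 [-0.3  0.6 -0.1]
[635.3 167.2 200.    9.4] -> [  9.66 -32.9    0.11] [ 0.001 -0.001  0.121]
```

```bash
python3 -m handwheel '{"series": [[[0.3,-1,0,0,0,0,0.1],[1,-3.3,0,0,0,0.01,0.1],[1.9,-6.6,0,0,0,0.02,0.1],[2.9,-10,0,0,0,0.04,0.1],[3.9,-13.3,0,0,0,0.05,0.1],[4.8,-16.5,0,0,0,0.06,0.1],[5.8,-19.8,0,0,0,0.07,0.1],[6.8,-23,0,0,0,0.085,0.1],[7.7,-26.3,0,0,0,0.1,0.1],[8.5,-29,0,0,0,0.11,0.1],[9.2,-31.3,0,0,0,0.121,0.1],[9.7,-32.9,0,0,0,0.121,0.1]]]}'; python3 -m handwheel '{"series": [[[0,0,0,0,0,0,0.1],[0,0,0,0,0,0,0.1],[0,0,3,0,0,0,0.1],[0,0,6,0,0,0,0.1],[0,0,8,0,0,0,0.1],[0,0,9.5,0,0,0,0.1],[0,0,9.5,0,0,0,0.1],[0,0,9.5,0,0,0,0.1]]]}'
python3 -c "
from h import *
s=eyes.snapshot('wrist'); t=eyes.snapshot('top');c=eyes.snapshot('scene')
b=np.hstack([cv2.resize(t['img'][135:265,175:305],(400,400)),cv2.resize(c['img'][60:190,290:420],(400,400))])
cv2.imwrite('pics/w3.png',np.vstack([b[:300] if 0 else b, np.pad(s['img'][:200,100:540],((0,0),(0,360),(0,0)))])[:,:,::-1])"; python3 go.py 635.3 167.2 62 9.4
```

```text
time: 6.68
tool_pos: [634.3, 169.1, 198.8]
tcp_rot: [-180.0, 0.1, 9.5]
ft_force: [0.5, 0.0, -1.2]
finger_gap: 22.9
grip_force: 29.5
time: 7.68
tool_pos: [636.1, 167.5, 106.6]
tcp_rot: [-180.0, -0.1, 9.4]
ft_force: [-0.1, -0.3, -1.4]
finger_gap: 22.9
grip_force: 29.5
t7.83 [636.2 167.7 106.7] [-1.80e+02 -1.20e-01  9.39e+00] gap23.0 grip29.5 [-0.6  0.3 -1.1]
[635.3 167.2  62.    9.4] -> [-0.1   0.03  4.47] [-0.    -0.002 -0.   ]
```

View pics/w3.png

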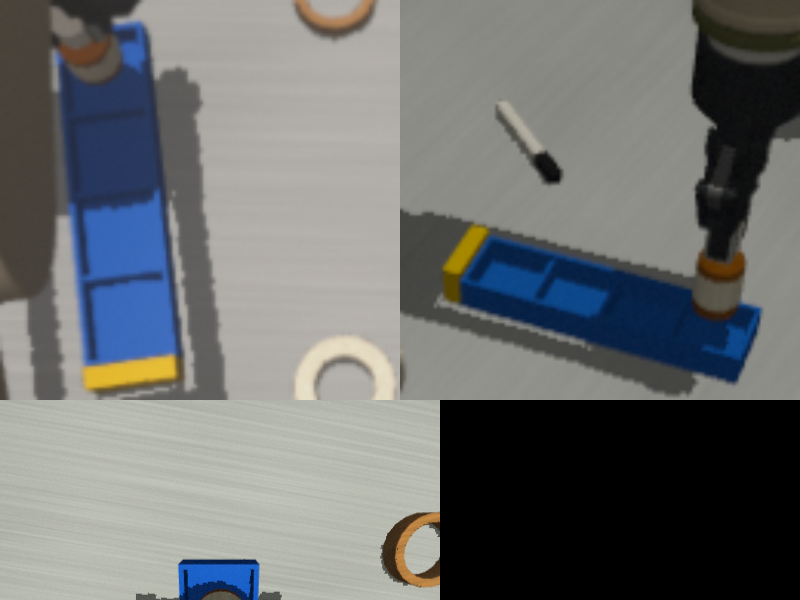

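White hangs over the end compartment, laterally centred (tray 180–258, bottle about 220 in the wrist crop). Lowering.

```bash
python3 -m handwheel '{"series": [[[-0.1,0,1,0,0,0,0.1],[-0.1,0,2,0,0,0,0.1],[-0.1,0,3,0,0,0,0.1],[-0.1,0,3.6,0,0,0,0.1],[-0.1,0,4,0,0,0,0.1],[-0.1,0,4.2,0,0,0,0.1],[-0.1,0,4.3,0,0,0,0.1],[-0.1,0,4.35,0,0,0,0.1],[-0.1,0,4.35,0,0,0,0.1]]]}'; python3 go.py
python3 -c "
from h import *
c=eyes.snapshot('scene');s=eyes.snapshot('wrist')
cv2.imwrite('pics/w4.png',np.hstack([cv2.resize(c['img'][100:190,330:420],(400,400)),cv2.resize(s['img'][150:350,220:420],(400,400))])[:,:,::-1])"
```

```text
time: 8.95
tool_pos: [634.9, 167.4, 63.0]
tcp_rot: [-180.0, -0.1, 9.4]
ft_force: [-1.9, -1.1, 4.5]
finger_gap: 23.1
grip_force: 30.2
t8.95 [634.9 167.4  63. ] [-1.80e+02 -8.00e-02  9.39e+00] gap23.1 grip30.2 [-1.9 -1.1  4.5]
```

View pics/w4.png

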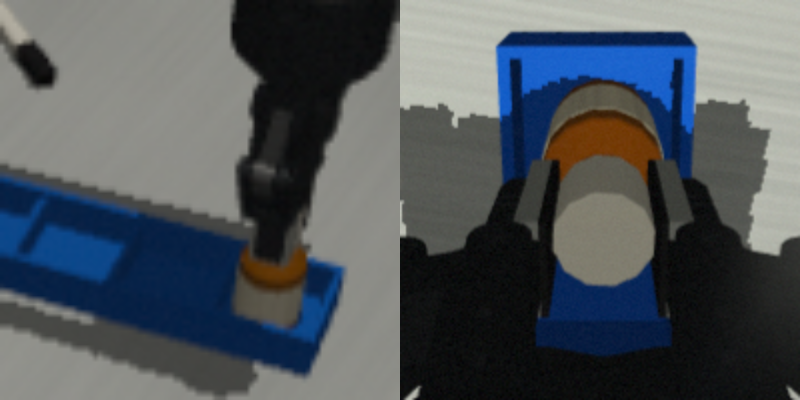

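White stands in the compartment with floor contact of about 5 N, centred. Releasing, rising and working out the shift to red.

```bash
python3 -m handwheel '{"series": [[[0,0,0,0,0,0,0.3],[0,0,0,0,0,0,0.4],[0,0,0,0,0,0,0.5],[0,0,0,0,0,0,0.65],[0,0,0,0,0,0,0.65],[0,0,-2,0,0,0,0.65],[0,0,-5,0,0,0,0.65],[0,0,-8,0,0,0,0.65],[0,0,-11,0,0,0,0.65],[0,0,-13,0,0,0,0.65],[0,0,-13,0,0,0,0.65]]]}'; python3 go.py 580.5 -191.5 190 16.3
```

```text
time: 10.42
tool_pos: [635.8, 167.6, 194.9]
tcp_rot: [-180.0, -0.3, 9.4]
ft_force: [0.4, 0.4, 0.1]
finger_gap: 55.3
grip_force: 0.0
t10.43 [635.8 167.6 194.9] [-179.99   -0.27    9.38] gap55.3 grip0.0 [0.4 0.4 0.1]
[ 580.5 -191.5  190.    16.3] -> [-11.31  34.52   0.43] [ 0.    -0.005 -0.121]
```

```bash
python3 -m handwheel '{"series": [[[-0.3,1,0,0,0,0,0.65],[-1.3,4,0,0,0,-0.02,0.65],[-2.6,8,0,0,0,-0.04,0.65],[-3.9,12,0,0,0,-0.06,0.65],[-5.2,16,0,0,0,-0.08,0.65],[-6.6,20,0.1,0,0,-0.1,0.65],[-7.9,24,0.2,0,0,-0.121,0.65],[-9.2,28,0.3,0,0,-0.121,0.65],[-10.5,32,0.4,0,0,-0.121,0.65],[-11.3,34.5,0.4,0,0,-0.121,0.65],[-11.3,34.5,0.4,0,0,-0.121,0.65],[-11.3,34.5,0.4,0,0,-0.121,0.65]]]}'; python3 -m handwheel '{"series": [[[0,0,0,0,0,0,0.65]]]}'; python3 go.py 580.5 -191.5 71 16.3
python3 -c "
from h import *
s=eyes.snapshot('wrist');t=eyes.snapshot('scene')
cv2.imwrite('pics/w5.png',np.hstack([cv2.resize(t['img'][90:190,300:420],(480,400)),s['img'][:,180:460]])[:,:,::-1])"
```

```text
time: 11.92
tool_pos: [578.3, -191.1, 186.4]
tcp_rot: [-179.9, 0.1, 16.3]
ft_force: [-0.1, 0.1, 0.6]
finger_gap: 55.7
grip_force: 0.0
time: 12.05
tool_pos: [579.0, -190.5, 187.2]
tcp_rot: [-180.0, 0.0, 16.4]
ft_force: [0.1, 0.1, 0.9]
finger_gap: 55.7
grip_force: 0.0
t12.05 [ 579.  -190.5  187.2] [-1.7995e+02  4.0000e-02  1.6380e+01] gap55.7 grip0.0 [0.1 0.1 0.9]
[ 580.5 -191.5   71.    16.3] -> [ 0.13  0.14 11.62] [-0.001  0.001  0.001]
```

View pics/w5.png

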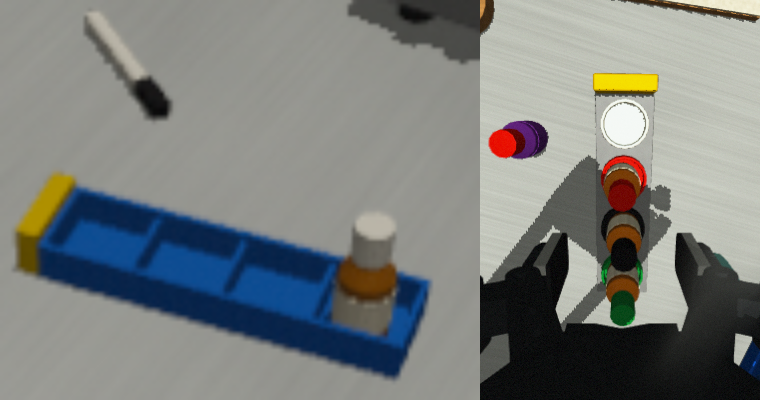

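White stands upright in its compartment; red cap at wrist (622,195) lies on the finger centre line. Grasping red.

```bash
python3 -m handwheel '{"series": [[[0.1,0.1,2,0,0,0,0.65],[0.1,0.1,5,0,0,0,0.65],[0.1,0.1,8,0,0,0,0.65],[0.1,0.1,10,0,0,0,0.65],[0.1,0.1,11.2,0,0,0,0.65],[0.1,0.1,11.6,0,0,0,0.65],[0.1,0.1,11.6,0,0,0,0.4],[0.1,0.1,11.6,0,0,0,0.3],[0.1,0.1,11.6,0,0,0,0.2],[0.1,0.1,11.6,0,0,0,0.15],[0.1,0.1,11.6,0,0,0,0.1],[0.1,0.1,11.6,0,0,0,0.1]]]}'; python3 -m handwheel '{"series": [[[0,0,0,0,0,0,0.1],[0,0,0,0,0,0,0.1],[0,0,-0.5,0,0,0,0.1],[0,0,-1.5,0,0,0,0.1],[0,0,-3,0,0,0,0.1],[0,0,-5,0,0,0,0.1],[0,0,-7.5,0,0,0,0.1],[0,0,-10,0,0,0,0.1],[0,0,-12,0,0,0,0.1],[0,0,-13,0,0,0,0.1],[0,0,-13,0,0,0,0.1]]]}'; python3 go.py 578.1 157.7 200 9.4
```

```text
time: 13.65
tool_pos: [581.1, -192.5, 73.0]
tcp_rot: [179.9, -0.1, 16.3]
ft_force: [-1.4, 1.0, 5.2]
finger_gap: 23.0
grip_force: 30.5
time: 15.02
tool_pos: [580.8, -192.4, 202.7]
tcp_rot: [179.9, -0.1, 16.3]
ft_force: [-0.1, 0.2, -1.2]
finger_gap: 23.2
grip_force: 30.0
t15.03 [ 580.8 -192.4  202.7] [ 1.7994e+02 -7.0000e-02  1.6320e+01] gap23.2 grip30.0 [-0.1  0.2 -1.2]
[578.1 157.7 200.    9.4] -> [  9.58 -33.67   0.25] [ 0.001 -0.001  0.121]
```

```bash
python3 -m handwheel '{"series": [[[0.3,-1,0,0,0,0,0.1],[1,-3.4,0,0,0,0.01,0.1],[1.9,-6.7,0,0,0,0.02,0.1],[2.9,-10.1,0,0,0,0.04,0.1],[3.9,-13.5,0,0,0,0.05,0.1],[4.8,-16.8,0,0,0,0.06,0.1],[5.8,-20.2,0,0,0,0.07,0.1],[6.7,-23.6,0,0,0,0.085,0.1],[7.7,-27,0,0,0,0.1,0.1],[8.5,-29.8,0,0,0,0.11,0.1],[9.2,-32.2,0,0,0,0.121,0.1],[9.6,-33.7,0,0,0,0.121,0.1]]]}'; python3 -m handwheel '{"series": [[[0,0,0,0,0,0,0.1],[0,0,0,0,0,0,0.1],[0,0,3,0,0,0,0.1],[0,0,6,0,0,0,0.1],[0,0,8,0,0,0,0.1],[0,0,9.5,0,0,0,0.1],[0,0,9.5,0,0,0,0.1],[0,0,9.5,0,0,0,0.1]]]}'; python3 go.py 578.1 157.7 65 9.4
```

```text
time: 16.52
tool_pos: [576.7, 159.8, 200.5]
tcp_rot: [-180.0, 0.1, 9.5]
ft_force: [-0.2, -0.1, -1.1]
finger_gap: 22.8
grip_force: 29.9
time: 17.52
tool_pos: [578.6, 158.3, 107.9]
tcp_rot: [-180.0, -0.1, 9.4]
ft_force: [0.5, -0.3, -0.7]
finger_gap: 22.8
grip_force: 30.0
t17.52 [578.6 158.3 107.9] [-1.80e+02 -9.00e-02  9.38e+00] gap22.8 grip30.0 [ 0.5 -0.3 -0.7]
[578.1 157.7  65.    9.4] -> [-0.06  0.05  4.29] [-0.    -0.002 -0.   ]
```

```bash
python3 -m handwheel '{"series": [[[0,0,1,0,0,0,0.1],[0,0,2,0,0,0,0.1],[0,0,3,0,0,0,0.1],[0,0,3.6,0,0,0,0.1],[0,0,4,0,0,0,0.1],[0,0,4.2,0,0,0,0.1],[0,0,4.3,0,0,0,0.1],[0,0,4.3,0,0,0,0.1]]]}'; python3 go.py
python3 -c "
from h import *
c=eyes.snapshot('scene');s=eyes.snapshot('wrist')
cv2.imwrite('pics/w6.png',np.hstack([cv2.resize(c['img'][90:190,300:420],(360,300)),cv2.resize(s['img'][100:340,180:460],(350,300))])[:,:,::-1])"
```

```text
time: 18.52
tool_pos: [578.4, 158.4, 65.0]
tcp_rot: [-180.0, -0.1, 9.4]
ft_force: [-2.8, -0.1, 4.6]
finger_gap: 22.8
grip_force: 30.6
t18.52 [578.4 158.4  65. ] [-1.7999e+02 -8.0000e-02  9.3900e+00] gap22.8 grip30.6 [-2.8 -0.1  4.6]
```

View pics/w6.png

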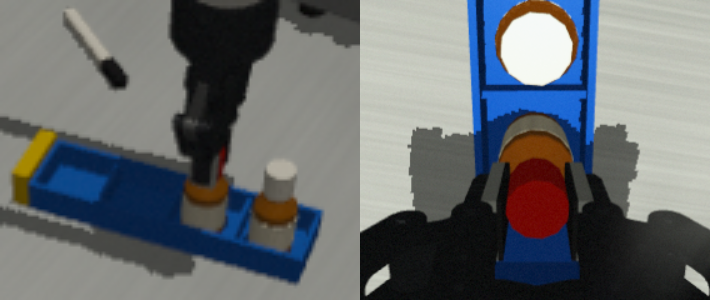

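Red stands in the second compartment beside the upright white, with about 5 N contact as before. Releasing, then black.

```bash
python3 -m handwheel '{"series": [[[0,0,0,0,0,0,0.3],[0,0,0,0,0,0,0.4],[0,0,0,0,0,0,0.5],[0,0,0,0,0,0,0.65],[0,0,0,0,0,0,0.65],[0,0,-2,0,0,0,0.65],[0,0,-5,0,0,0,0.65],[0,0,-8,0,0,0,0.65],[0,0,-11,0,0,0,0.65],[0,0,-13,0,0,0,0.65],[0,0,-13,0,0,0,0.65],[0,0,-13,0,0,0,0.65]]]}'; python3 go.py 526.5 -208 190 16.3
```

```text
time: 20.12
tool_pos: [577.2, 158.1, 192.6]
tcp_rot: [180.0, 0.1, 9.4]
ft_force: [0.2, 0.1, -0.5]
finger_gap: 55.6
grip_force: 0.0
t20.12 [577.2 158.1 192.6] [1.80e+02 9.00e-02 9.38e+00] gap55.6 grip0.0 [ 0.2  0.1 -0.5]
[ 526.5 -208.   190.    16.3] -> [-10.97  35.29   0.28] [-0.     0.002 -0.121]
```

```bash
python3 -m handwheel '{"series": [[[-0.3,1,0,0,0,0,0.65],[-1.3,4.1,0,0,0,-0.02,0.65],[-2.5,8.2,0,0,0,-0.04,0.65],[-3.8,12.3,0,0,0,-0.06,0.65],[-5.1,16.4,0,0,0,-0.08,0.65],[-6.4,20.5,0,0,0,-0.1,0.65],[-7.6,24.5,0,0,0,-0.121,0.65],[-8.9,28.6,0,0,0,-0.121,0.65],[-10.2,32.7,0,0,0,-0.121,0.65],[-11,35.3,0,0,0,-0.121,0.65],[-11,35.3,0,0,0,-0.121,0.65],[-11,35.3,0,0,0,-0.121,0.65]]]}'; python3 -m handwheel '{"series": [[[0,0,0,0,0,0,0.65]]]}'; python3 go.py 526.5 -208 72 16.3
```

```text
time: 21.62
tool_pos: [526.3, -207.7, 192.9]
tcp_rot: [-179.9, 0.1, 16.3]
ft_force: [0.4, 0.1, 0.1]
finger_gap: 55.9
grip_force: 0.0
time: 21.75
tool_pos: [526.8, -207.1, 193.4]
tcp_rot: [-180.0, 0.0, 16.4]
ft_force: [-0.6, 0.2, -0.0]
finger_gap: 55.3
grip_force: 0.0
t21.75 [ 526.8 -207.1  193.4] [-1.7996e+02  2.0000e-02  1.6380e+01] gap55.3 grip0.0 [-0.6  0.2 -0. ]
[ 526.5 -208.    72.    16.3] -> [-0.05  0.09 12.14] [-0.001  0.     0.001]
```

```bash
python3 -m handwheel '{"series": [[[0,0.1,2,0,0,0,0.65],[0,0.1,5,0,0,0,0.65],[0,0.1,8,0,0,0,0.65],[0,0.1,10.3,0,0,0,0.65],[0,0.1,11.7,0,0,0,0.65],[0,0.1,12.1,0,0,0,0.65],[0,0.1,12.1,0,0,0,0.4],[0,0.1,12.1,0,0,0,0.3],[0,0.1,12.1,0,0,0,0.2],[0,0.1,12.1,0,0,0,0.15],[0,0.1,12.1,0,0,0,0.1],[0,0.1,12.1,0,0,0,0.1]]]}'; python3 -m handwheel '{"series": [[[0,0,0,0,0,0,0.1],[0,0,0,0,0,0,0.1],[0,0,-0.5,0,0,0,0.1],[0,0,-1.5,0,0,0,0.1],[0,0,-3,0,0,0,0.1],[0,0,-5,0,0,0,0.1],[0,0,-7.5,0,0,0,0.1],[0,0,-10,0,0,0,0.1],[0,0,-12,0,0,0,0.1],[0,0,-13,0,0,0,0.1],[0,0,-13,0,0,0,0.1]]]}'; python3 go.py 520.9 148.3 200 9.4
```

```text
time: 23.25
tool_pos: [527.9, -209.3, 74.0]
tcp_rot: [179.9, -0.1, 16.3]
ft_force: [0.2, 1.3, 5.8]
finger_gap: 22.7
grip_force: 30.0
time: 24.62
tool_pos: [527.5, -209.2, 203.6]
tcp_rot: [179.9, -0.1, 16.3]
ft_force: [0.6, -0.7, -1.6]
finger_gap: 23.2
grip_force: 29.5
t24.62 [ 527.5 -209.2  203.6] [ 1.7995e+02 -6.0000e-02  1.6320e+01] gap23.2 grip29.5 [ 0.6 -0.7 -1.6]
[520.9 148.3 200.    9.4] -> [  9.41 -34.49   0.34] [ 0.001 -0.001  0.121]
```

```bash
python3 -m handwheel '{"series": [[[0.3,-1,0,0,0,0,0.1],[0.9,-3.4,0,0,0,0.01,0.1],[1.9,-6.9,0,0,0,0.02,0.1],[2.8,-10.3,0,0,0,0.04,0.1],[3.8,-13.8,0,0,0,0.05,0.1],[4.7,-17.2,0,0,0,0.06,0.1],[5.6,-20.7,0,0,0,0.07,0.1],[6.6,-24.1,0,0,0,0.085,0.1],[7.5,-27.6,0,0,0,0.1,0.1],[8.3,-30.5,0,0,0,0.11,0.1],[9,-33,0,0,0,0.121,0.1],[9.4,-34.5,0,0,0,0.121,0.1]]]}'; python3 -m handwheel '{"series": [[[0,0,0,0,0,0,0.1],[0,0,0,0,0,0,0.1],[0,0,3,0,0,0,0.1],[0,0,6,0,0,0,0.1],[0,0,8,0,0,0,0.1],[0,0,9.5,0,0,0,0.1],[0,0,9.5,0,0,0,0.1],[0,0,9.5,0,0,0,0.1]]]}'; python3 go.py 520.9 148.3 66 9.4
```

```text
time: 26.12
tool_pos: [519.3, 150.1, 201.5]
tcp_rot: [-180.0, 0.1, 9.5]
ft_force: [0.5, -0.3, -1.6]
finger_gap: 22.3
grip_force: 29.5
time: 27.12
tool_pos: [521.1, 148.4, 108.8]
tcp_rot: [-180.0, -0.1, 9.4]
ft_force: [-0.0, -0.1, -1.1]
finger_gap: 22.8
grip_force: 29.5
t27.12 [521.1 148.4 108.8] [-1.80e+02 -8.00e-02  9.36e+00] gap22.8 grip29.5 [-0.  -0.1 -1.1]
[520.9 148.3  66.    9.4] -> [-0.03  0.01  4.28] [-0.    -0.001 -0.001]
```

```bash
python3 -m handwheel '{"series": [[[0,0,1,0,0,0,0.1],[0,0,2,0,0,0,0.1],[0,0,3,0,0,0,0.1],[0,0,3.6,0,0,0,0.1],[0,0,4,0,0,0,0.1],[0,0,4.2,0,0,0,0.1],[0,0,4.3,0,0,0,0.1],[0,0,4.3,0,0,0,0.1]]]}'; python3 go.py
python3 -c "
from h import *
c=eyes.snapshot('scene');s=eyes.snapshot('wrist')
cv2.imwrite('pics/w7.png',np.hstack([cv2.resize(c['img'][90:190,300:420],(360,300)),cv2.resize(s['img'][100:340,180:460],(350,300))])[:,:,::-1])"
```

```text
time: 28.12
tool_pos: [521.1, 148.8, 66.0]
tcp_rot: [-180.0, -0.1, 9.4]
ft_force: [-2.3, 0.5, 5.8]
finger_gap: 23.3
grip_force: 30.1
t28.12 [521.1 148.8  66. ] [-1.7999e+02 -8.0000e-02  9.3900e+00] gap23.3 grip30.1 [-2.3  0.5  5.8]
```

View pics/w7.png

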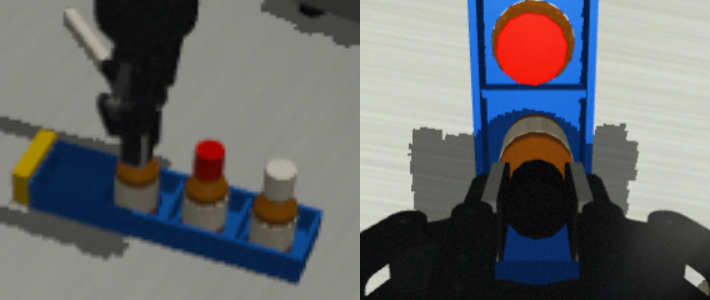

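Black is seated in the third compartment, with red and white upright. Releasing, then green, at the same part-opening because of the turquoise look-alike.

```bash
python3 -m handwheel '{"series": [[[0,0,0,0,0,0,0.3],[0,0,0,0,0,0,0.4],[0,0,0,0,0,0,0.5],[0,0,0,0,0,0,0.65],[0,0,0,0,0,0,0.65],[0,0,-2,0,0,0,0.65],[0,0,-5,0,0,0,0.65],[0,0,-8,0,0,0,0.65],[0,0,-11,0,0,0,0.65],[0,0,-13,0,0,0,0.65],[0,0,-13,0,0,0,0.65],[0,0,-13,0,0,0,0.65]]]}'; python3 go.py 472 -224.5 190 16.3
```

```text
time: 29.72
tool_pos: [519.7, 148.4, 193.4]
tcp_rot: [180.0, 0.1, 9.4]
ft_force: [0.1, -0.0, 0.6]
finger_gap: 55.3
grip_force: 0.0
t29.73 [519.7 148.4 193.4] [1.80e+02 1.10e-01 9.39e+00] gap55.3 grip0.0 [ 0.1 -0.   0.6]
[ 472.  -224.5  190.    16.3] -> [-10.79  36.01   0.36] [-0.     0.002 -0.121]
```

```bash
python3 -m handwheel '{"series": [[[-0.3,1,0,0,0,0,0.65],[-1.2,4.2,0,0,0,-0.02,0.65],[-2.5,8.3,0,0,0,-0.04,0.65],[-3.7,12.5,0,0,0,-0.06,0.65],[-5,16.7,0,0,0,-0.08,0.65],[-6.3,20.9,0,0,0,-0.1,0.65],[-7.5,25,0,0,0,-0.121,0.65],[-8.7,29.2,0,0,0,-0.121,0.65],[-10,33.4,0,0,0,-0.121,0.65],[-10.8,36,0,0,0,-0.121,0.65],[-10.8,36,0,0,0,-0.121,0.65],[-10.8,36,0,0,0,-0.121,0.65]]]}'; python3 -m handwheel '{"series": [[[0,0,0,0,0,0,0.65]]]}'; python3 go.py 472 -224.5 72 16.3
python3 -c "
from h import *
s=eyes.snapshot('wrist')
cv2.imwrite('pics/w8.png',s['img'][:,:,::-1])"
```

```text
time: 31.22
tool_pos: [472.0, -223.9, 194.0]
tcp_rot: [-179.9, 0.0, 16.3]
ft_force: [-0.8, 0.3, -0.8]
finger_gap: 55.8
grip_force: 0.0
time: 31.35
tool_pos: [472.5, -223.3, 194.5]
tcp_rot: [-180.0, 0.0, 16.4]
ft_force: [0.0, -0.7, -0.4]
finger_gap: 55.4
grip_force: 0.0
t31.35 [ 472.5 -223.3  194.5] [-1.7997e+02  2.0000e-02  1.6380e+01] gap55.4 grip0.0 [ 0.  -0.7 -0.4]
[ 472.  -224.5   72.    16.3] -> [-0.08  0.1  12.25] [-0.001  0.     0.001]
```

View pics/w8.png

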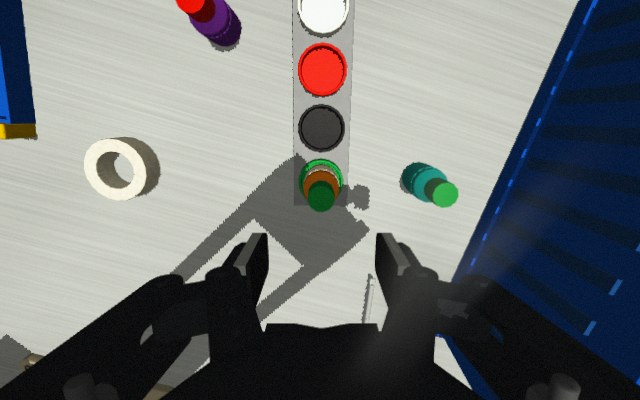

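Green cap at (321,195) is aligned; the turquoise look-alike (432,185) is about 95 mm away, clear of the fingers. Grasping green.

```bash
python3 -m handwheel '{"series": [[[0,0.1,2,0,0,0,0.65],[0,0.1,5,0,0,0,0.65],[0,0.1,8,0,0,0,0.65],[0,0.1,10.3,0,0,0,0.65],[0,0.1,11.8,0,0,0,0.65],[0,0.1,12.2,0,0,0,0.65],[0,0.1,12.2,0,0,0,0.4],[0,0.1,12.2,0,0,0,0.3],[0,0.1,12.2,0,0,0,0.2],[0,0.1,12.2,0,0,0,0.15],[0,0.1,12.2,0,0,0,0.1],[0,0.1,12.2,0,0,0,0.1]]]}'; python3 -m handwheel '{"series": [[[0,0,0,0,0,0,0.1],[0,0,0,0,0,0,0.1],[0,0,-0.5,0,0,0,0.1],[0,0,-1.5,0,0,0,0.1],[0,0,-3,0,0,0,0.1],[0,0,-5,0,0,0,0.1],[0,0,-7.5,0,0,0,0.1],[0,0,-10,0,0,0,0.1],[0,0,-12,0,0,0,0.1],[0,0,-13,0,0,0,0.1],[0,0,-13,0,0,0,0.1]]]}'; python3 go.py 463.7 138.8 200 9.4
```

```text
time: 32.9
tool_pos: [473.6, -225.6, 73.9]
tcp_rot: [179.9, -0.1, 16.3]
ft_force: [-0.6, 1.9, 5.5]
finger_gap: 22.8
grip_force: 30.5
time: 34.28
tool_pos: [473.3, -225.5, 203.9]
tcp_rot: [179.9, -0.1, 16.3]
ft_force: [-0.0, -0.6, -1.3]
finger_gap: 22.8
grip_force: 30.0
t34.27 [ 473.3 -225.5  203.9] [ 1.7992e+02 -7.0000e-02  1.6320e+01] gap22.8 grip30.0 [-0.  -0.6 -1.3]
[463.7 138.8 200.    9.4] -> [  9.31 -35.23   0.35] [ 0.001 -0.001  0.121]
```

```bash
python3 -m handwheel '{"series": [[[0.3,-1,0,0,0,0,0.1],[0.9,-3.5,0,0,0,0.01,0.1],[1.9,-7,0,0,0,0.02,0.1],[2.8,-10.6,0,0,0,0.04,0.1],[3.7,-14.1,0,0,0,0.05,0.1],[4.7,-17.6,0,0,0,0.06,0.1],[5.6,-21.1,0,0,0,0.07,0.1],[6.5,-24.6,0,0,0,0.085,0.1],[7.4,-28.2,0,0,0,0.1,0.1],[8.2,-31.1,0,0,0,0.11,0.1],[8.9,-33.6,0,0,0,0.121,0.1],[9.3,-35.2,0,0,0,0.121,0.1]]]}'; python3 -m handwheel '{"series": [[[0,0,0,0,0,0,0.1],[0,0,0,0,0,0,0.1],[0,0,3,0,0,0,0.1],[0,0,6,0,0,0,0.1],[0,0,8,0,0,0,0.1],[0,0,9.5,0,0,0,0.1],[0,0,9.5,0,0,0,0.1],[0,0,9.5,0,0,0,0.1]]]}'; python3 go.py 463.7 138.8 66 9.4
```

```text
time: 35.78
tool_pos: [462.1, 140.2, 201.7]
tcp_rot: [-180.0, 0.1, 9.5]
ft_force: [-0.7, 0.2, -1.4]
finger_gap: 23.3
grip_force: 30.0
time: 36.78
tool_pos: [463.9, 138.6, 108.8]
tcp_rot: [180.0, -0.1, 9.4]
ft_force: [0.1, -0.9, -1.0]
finger_gap: 23.1
grip_force: 30.1
t36.77 [463.9 138.6 108.8] [ 1.80e+02 -8.00e-02  9.36e+00] gap23.1 grip30.1 [ 0.1 -0.9 -1. ]
[463.7 138.8  66.    9.4] -> [-0.02 -0.02  4.28] [ 0.    -0.001 -0.001]
```

```bash
python3 -m handwheel '{"series": [[[0,0,1,0,0,0,0.1],[0,0,2,0,0,0,0.1],[0,0,3,0,0,0,0.1],[0,0,3.6,0,0,0,0.1],[0,0,4,0,0,0,0.1],[0,0,4.2,0,0,0,0.1],[0,0,4.3,0,0,0,0.1],[0,0,4.3,0,0,0,0.1]]]}'; python3 go.py
python3 -c "
from h import *
c=eyes.snapshot('scene');s=eyes.snapshot('wrist')
cv2.imwrite('pics/w9.png',np.hstack([cv2.resize(c['img'][90:190,300:420],(360,300)),cv2.resize(s['img'][100:340,180:460],(350,300))])[:,:,::-1])"
```

```text
time: 37.78
tool_pos: [463.9, 139.0, 65.9]
tcp_rot: [-180.0, -0.1, 9.4]
ft_force: [-1.8, -1.0, 5.7]
finger_gap: 23.2
grip_force: 30.5
t37.77 [463.9 139.   65.9] [-1.7999e+02 -9.0000e-02  9.3900e+00] gap23.2 grip30.5 [-1.8 -1.   5.7]
```

View pics/w9.png

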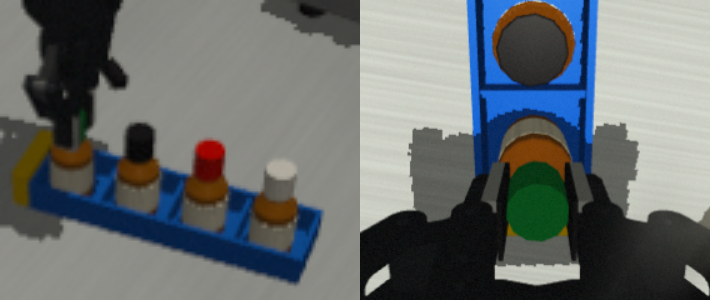

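Green is seated next to the tray's stop; the other three are upright. Releasing, backing off towards the robot's right, and a last look.

```bash
python3 -m handwheel '{"series": [[[0,0,0,0,0,0,0.3],[0,0,0,0,0,0,0.4],[0,0,0,0,0,0,0.5],[0,0,0,0,0,0,0.65],[0,0,0,0,0,0,0.65],[0,0,-2,0,0,0,0.65],[0,0,-5,0,0,0,0.65],[0,0,-8,0,0,0,0.65],[0,0,-11,0,0,0,0.65],[0,0,-14,0,0,0,0.65],[0,0,-16,0,0,0,0.65],[0,0,-16,0,0,0,0.65]]]}'; python3 -m handwheel '{"series": [[[0,2,0,0,0,0,0.65],[0,6,0,0,0,0,0.65],[0,10,0,0,0,0,0.65],[0,14,0,0,0,0,0.65],[0,18,0,0,0,0,0.65],[0,22,0,0,0,0,0.65],[0,25,0,0,0,0,0.65],[0,25,0,0,0,0,0.65],[0,25,0,0,0,0,0.65],[0,25,0,0,0,0,0.65]]]}'
python3 -c "
from h import *
c=eyes.snapshot('scene');s=eyes.snapshot('top')
cv2.imwrite('pics/w10.png',np.hstack([cv2.resize(c['img'][90:190,300:420],(480,400)),cv2.resize(s['img'][135:265,175:275],(308,400))])[:,:,::-1])"
```

```text
time: 39.38
tool_pos: [464.3, 139.0, 226.6]
tcp_rot: [-180.0, -0.2, 9.4]
ft_force: [-0.0, -0.0, -0.0]
finger_gap: 55.4
grip_force: 0.0
time: 40.62
tool_pos: [503.7, -106.9, 224.3]
tcp_rot: [-180.0, 0.0, 9.4]
ft_force: [-0.2, -0.8, 0.3]
finger_gap: 55.3
grip_force: 0.0
```

View pics/w10.png

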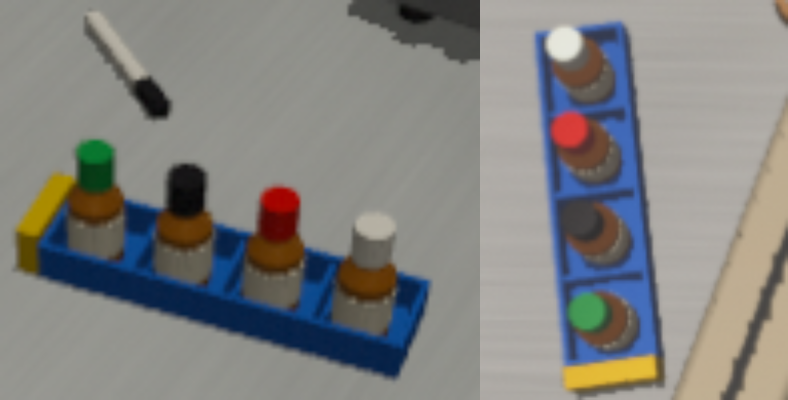

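All four stand upright, one per compartment: from the tray's stop green, black, red, white. The arm is clear.

```bash
python3 -c "
from bench import r
print(r.hand_in())"
```

```text
the job is handed in; nothing more can be done
None
```

I handed the job in at about 41 s of the 109 s limit. All four bottles stand upright in the tray, in order from its yellow stop green, black, red, white, the reverse of the rack; the hand-in returned no verdict.

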